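Clear the sample-well lid and hold it open with its lever

TASK

A slide storage box has been left on the heavy steel lid of the sample well: with the fingertips push it along, without lifting or tipping it, until it stands wholly off the lid on the rimmed shelf beside it. Then press the long end of the lever down to its rubber stop so that its short end raises the lid, and finish while holding the lever down there with the lid up. Raise the lid only with the lever, leave the lever seated in its bracket, and leave the bottle, beaker and dish alone.

Things in the scene. Friction and masses are not known exactly. Their poses are not given: they have to be found in the camera images.
- well: Sample well: white bench instrument, 130 mm high, fixed to the bench. Origin on the bench below it, z up. Its own frame, mm: lid top at z 130 over x -85..45, y -5..150; fixed shelf beside it at +x. Lever bracket: two notched cheeks, x -27..-17 and 17..27, y -72..-28, 124 high, on a base plate 6 high (x -55..55, y -265..45)
- shelf (a point): Middle of the top of the fixed shelf beside the lid (well x 109, y 100, z 129 mm; axes as the well's). The shelf spans well x 48..170, y 0..200, 1 mm lower than the lid top, after a gap of 3 mm; a rim 6 mm high runs along its far (+x) edge and both y ends, none towards the lid
- stop (a point): Middle of the top of the rubber stop under the lever's paddle (well x 0, y -235, z 19.5 mm), 40 x 24 mm
- lid (a joint): Angle of the lid, a steel plate 130 x 155 x 12 mm, about 2.5 kg, hinged along the well's x axis at well y 150, z 124 mm. 0 = shut (level); grows as its free edge (the lip, towards well -y) rises. The lever at its stop gives about 0.27 rad; let go, the lid falls shut by its weight
- lid_lip (a point): Middle of the lid's top edge at its free end (well x 0, y -5, z 130 mm when shut)
- lever: Loose plain metal lever, 0.35 kg, resting level on its cross pin in the bracket's notches. Origin on the pin axis (well x 0, y -50, z 112 mm). Bar 22 wide, 12 thick, top 6 above the origin; axes as the well's: the short end at y +80 lies under the lid's lip, the long end reaches y -200. Turns about 0.45 rad until it meets the stop; pressing the paddle takes 4 to 7 N
- paddle (a point): Middle of the top of the paddle, the lever's flat long end, 70 mm long, 48 wide (lever y -130..-200): the place to press. 118 mm above the bench and level at rest; at the stop it is about 73 mm lower, 14 mm nearer the pin, and slopes down outwards by 0.45 rad. A fingertip going straight down slides outwards on it by about 15 mm and stays on it
- slide_box: Slide storage box, plastic, 50 (x) x 76 (y) x 32 mm high, about 0.16 kg, loose on top of the lid. Origin at the centre of its underside, z up
- bottle: Bystander: amber jar, 48 mm across, 85 mm high, loose, origin at the centre of its underside
- beaker: Bystander: glass beaker, 64 mm across, 80 mm high, loose, origin at the centre of its underside
- dish: Bystander: shallow glass dish, 84 mm across, 15 mm high, loose, origin at the centre of its underside
Things that resemble listed ones, but are neither listed nor needed, are in the scene too. There is more than one size of the slide_box; the one meant has the size given above.

How it is judged:
By the outcome, as a careful person would: the job done as asked, in the order asked, and still so for the second after the job is handed in, while the arm keeps its last pose, push and grip.
It also fails if it takes over 42 s, if anything falls off the work surface, if the arm or the gripper's body presses on something with over 40 N, if the wrist force passes 120 N, or if a joint passes its speed limit or range.

ROBOT

A 6-joint arm with a two-finger parallel gripper is mounted at the origin on the work surface. World frame = base frame: x ahead of the robot, y to its left, z up, the work surface at z = 0. Lengths are in mm, angles in rad, forces in N, time in s.
With the tool pointing down it reaches from about 275 to 750 mm from the base axis. Payload 10.2 kg.
Tool frame: the origin (TCP) lies at the very end of the fingers, on their centre line; the grasp point (between the pads) lies ctrl.grip_depth behind it (ctrl.grip_depth is the distance from the TCP to the grasp point, in mm); z points along the fingers, y is the direction in which the jaws open and shut (so a half turn about z gives the same grasp; the last joint's range is limited). The gripper opens to 85 mm and grips with 20 to 120 N. Pads are 22 mm wide; open, the fingers measure 114 mm over their backs; the gripper's body (76 mm by 85 mm) begins 54 mm behind the grasp point. The pads swing forward as they close: fully open they stand 13 mm farther back than shut.
Start: joints at [-1.352, 0.313, 1.498, -0, 1.331, -0.223], TCP at [224.461, -474.603, 231.294] pointing down, gripper open.
Joint ranges: [-2.94, 2.94], [-0.97, 2.17], [0.19, 2.56], [-1.23, 4.37], [0.02, 3.11], [-2.88, 2.88]. Speed limits (rad/s): [2.39, 2.39, 3.01, 3.14, 3.14, 3.14].

INTERFACE

Orientations are given as a unit quaternion [w, x, y, z].
In Python, from rig import telemetry, eyes, ctrl, nets gives the robot as it stands. The module is installed in compiled form; this text tells all that it offers.
- The arm moves only by the tool drive_tool, never from a script. Its argument "series" is text: rows parted by semicolons, each of 7 numbers parted by spaces: the shift along the tool's x, y, z normalised to -1 to 1, where 1 is 0.12 m, then the turn, a rotation vector about the tool's x, y, z normalised to -1 to 1, where 1 is 0.5 rad, then the opening, from 0 (shut) to 1 (fully open). In form: tx ty tz wx wy wz hand; .... A call has 1 to 20 rows; each row is the pose to reach, as a shift and turn from the pose measured when the call began, along the tool's axes at that moment; what a row does not reach only later rows make up. A row lasts 1/10 s, in which the tool goes at most 50 mm and 8.59 degrees, less where a joint would pass 70% of its speed; a pose out of reach is approached as far as the arm can. A call with a number of a shift or a turn outside -1 to 1 is refused whole. A call with a gripper value outside its range is refused whole. The fingers move at their own pace and stop on an object; "newtons" is the grip in N (left out, the last holds). Time passes only in rows, so rows that repeat a pose let the fingers close. It gives the time, the measured TCP pose, the force and the opening at its end, in the units of the state.
- telemetry.sense(): the state, without advancing time (a new reading comes with each control period).
- eyes.capture(name): name is "side" or "top"; returns a dict with "frame" (480x640x3 uint8, red, green, blue), "fx", "fy", "cx", "cy" (pixels), "D" ([k1, k2, p1, p2, k3] as OpenCV has them; the pictures are not rectified), "view" (4x4, takes a point from world to camera coordinates). Camera axes: x right, y up, looking along -z (the intrinsics and any distortion apply to the point x, -y, -z); pixel columns grow to the right and rows downward; lengths in mm; the calibration is good to about 2 mm. A picture is of the moment at which its call begins. There is no depth.
- ctrl.finish_job(): hands the job in, once; it reports no verdict.
Trained networks look in a picture, given as the dict that the camera call returned (one of the last four; its "shot" number tells which), for a name from the list of things; names that differ only in an ending like _2 or _b are one class to them, and where a whole thing is asked for, a point or a joint stands for the part that bears it (a point fixed in the world has none). Each returns a list of dicts, best first, with "confidence" (0 to 1); they miss things now and then, are a little off and sometimes report something else, mostly with a low value. They report only what shows in the picture. A call takes as long as a camera call. They do not tell look-alikes from the thing itself.
- nets.spot_in(name, picture): "rect" ([left, top, right, bottom] in pixels, round what is visible of it).
The state is a dict: "time_s": time; "joints": joint angles; "dq": joint speeds; "tau": joint torques, N m; "eef_pos": TCP position; "ee_rot": TCP orientation; "force": force on the tool from outside, world axes, zero at the start; "wrist_torque": the same for the moment, N m; "grip_width": opening from 0.0 (shut) to 1.0 (fully open).
Only numpy, scipy, OpenCV 4.12 (cv2) and the standard library are available. Lean on these libraries where they do the work, as an engineer would, in place of code of your own. Each camera call takes 0.05 s, during which the arm holds its last target. There are 200 camera calls.

## Working session

There is one attempt and no reset: what is moved stays moved. The work goes in short steps, Python scripts to look and compute and a tool call to move; the robot and the scene stay as the last step left them, time stands still between calls to the robot, and variables do not carry over. Pictures are saved under pics/ and viewed, about 8 in all and at most 12, crops included, and the job is handed in when it is done.

Besides the shell and the picture viewer there is one more tool, called after "Call:" as a command line: name --argument value ..., lists and objects as JSON in quotes. drive_tool: Moves the arm, as the interface text tells. Scaled input: -1 to 1 covers 0.12 m each way for a shift and 0.5 rad each way for a turn. Its arguments: {"type":"object","properties":{"series":{"type":"string"},"newtons":{"type":"number"}},"required":["series"]}

```bash
mkdir -p pics; ls
cat > h.py <<'E'
import numpy as np,cv2
from rig import telemetry,eyes,ctrl,nets
def K(c): return np.array([[c['fx'],0,c['cx']],[0,c['fy'],c['cy']],[0,0,1.]])
F=np.diag([1,-1,-1.])
def proj(c,P):
    P=np.atleast_2d(np.array(P,float));V=np.array(c['view']);R=F@V[:3,:3];t=F@V[:3,3]
    return cv2.projectPoints(P,cv2.Rodrigues(R)[0],t,K(c),np.array(c['D'],float))[0][:,0]
def ray(c,u,v,z):
    n=cv2.undistortPoints(np.array([[[u,v]]],float),K(c),np.array(c['D'],float))[0,0]
    V=np.array(c['view']);R=F@V[:3,:3];t=F@V[:3,3]
    d=R.T@np.array([n[0],n[1],1]);o=-R.T@t
    return o+d*(z-o[2])/d[2]
def save(c,name): cv2.imwrite('pics/'+name,c['frame'][:,:,::-1])
E
python3 - <<'E'
from h import *
for n in('top','side'):
    c=eyes.capture(n);save(c,n+'1.png')
    V=np.array(c['view']);print(n,-V[:3,:3].T@V[:3,3])
    for k in('well','lever','lid','slide_box','paddle','bottle','beaker','dish'):
        print(k,[(np.round(d['rect']).tolist(),round(d['confidence'],2)) for d in nets.spot_in(k,c)][:4])
s=telemetry.sense();print(s);print(ctrl.grip_depth)
E
```

```text
pics
top [ 447.68549411   39.86155457 1152.45426223]
well [([236.0, 164.0, 482.0, 318.0], 0.81)]
lever [([355.0, 258.0, 489.0, 287.0], 0.6)]
lid [([264.0, 242.0, 357.0, 318.0], 0.9), ([238.0, 164.0, 481.0, 319.0], 0.4)]
slide_box [([262.0, 358.0, 315.0, 395.0], 0.83), ([166.0, 278.0, 230.0, 322.0], 0.59), ([274.0, 256.0, 321.0, 297.0], 0.57)]
paddle [([353.0, 253.0, 490.0, 292.0], 0.67)]
bottle [([362.0, 196.0, 395.0, 225.0], 0.64)]
beaker [([429.0, 191.0, 469.0, 225.0], 0.61)]
dish [([372.0, 311.0, 417.0, 354.0], 0.64), ([235.0, 166.0, 481.0, 315.0], 0.21)]
side [248.24678783 467.63799878 778.85109962]
well [([192.0, 163.0, 433.0, 351.0], 0.85)]
lever [([349.0, 138.0, 426.0, 214.0], 0.75)]
lid [([271.0, 200.0, 385.0, 300.0], 0.69)]
slide_box [([237.0, 344.0, 301.0, 430.0], 0.78), ([292.0, 220.0, 349.0, 266.0], 0.74), ([368.0, 310.0, 432.0, 388.0], 0.72), ([192.0, 162.0, 436.0, 350.0], 0.24)]
paddle [([348.0, 142.0, 431.0, 212.0], 0.77)]
bottle [([302.0, 176.0, 321.0, 191.0], 0.68)]
beaker [([327.0, 136.0, 362.0, 178.0], 0.6), ([191.0, 163.0, 439.0, 352.0], 0.49)]
dish [([395.0, 229.0, 439.0, 265.0], 0.78)]
{'time_s': 0.9, 'joints': array([-1.35240725e+00,  3.12869069e-01,  1.49770291e+00, -4.57345715e-05,
        1.33101864e+00, -2.23429850e-01]), 'dq': array([ 0.00094018, -0.00195207, -0.00025347, -0.00082531,  0.00114996,
        0.00066399]), 'tau': array([ 2.81198827e-04, -4.12161756e+01, -2.59907144e+01, -4.24011307e-05,
        4.97819892e-04,  3.63877155e-05]), 'eef_pos': array([ 224.44541671, -474.6006593 ,  231.30891646]), 'ee_rot': array([ 9.61397779e-07,  9.75697384e-01,  2.19122374e-01, -2.22155701e-05]), 'force': array([-0.30679408,  0.47725593,  0.50324319]), 'wrist_torque': array([ 0.01763277, -0.07262947,  0.0200736 ]), 'grip_width': 0.9978861756830522}
18.700000000000003
```

View pics/top1.png

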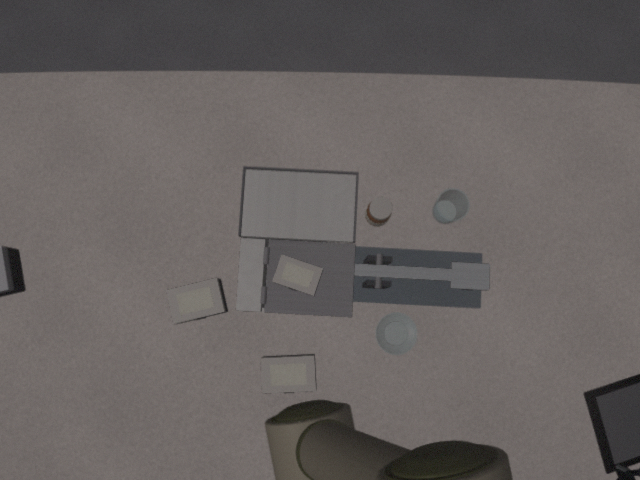

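View pics/side1.png

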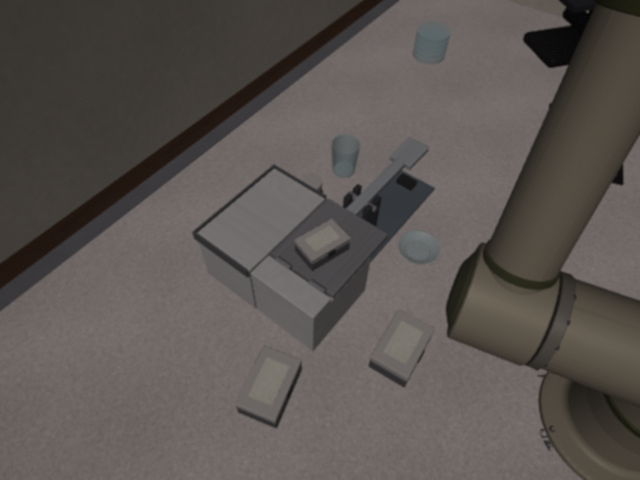

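Top view: the lid is at px (265–355, 240–317), the shelf above it (world +x), the lever to the right with its paddle at (470,276), and the tilted box on the lid at (298,275). The dish is beside the lever at (397,333). Next I'll fit the poses and overlay them.

```bash
cat >> h.py <<'E'
def T(p,P):
    P=np.atleast_2d(np.array(P,float));c,s=np.cos(p[2]),np.sin(p[2])
    return np.c_[p[0]+c*P[:,0]-s*P[:,1],p[1]+s*P[:,0]+c*P[:,1],P[:,2]]
def boxpts(z0): return [(sx*25,sy*38,z0+h) for h in(0,32) for sx,sy in((-1,-1),(1,-1),(1,1),(-1,1))]
E
python3 - <<'E'
from h import *
from scipy.optimize import least_squares as ls
c=eyes.capture('top')
W=[(45,-5,130),(-85,-5,130),(55,-265,6),(-55,-265,6),(24,-250,118),(-24,-250,118),(170,200,135),(170,0,135)]
U=np.array([(355,242),(352,317),(481,253),(481,307),(490,264),(489,290),(244,168),(357,173)],float)
r=ls(lambda p:(proj(c,T(p,W))-U).ravel(),[500,0,0.])
print(r.x,r.fun.reshape(-1,2).round(1).tolist())
g=[(284,255),(323,267),(315,296),(273,281)]
print([ray(c,*q,162).round() for q in g])
im=c['frame'][:,:,::-1]
a=cv2.resize(im[220:330,240:370],None,fx=6,fy=5.4545,interpolation=cv2.INTER_CUBIC)
a=cv2.convertScaleAbs(a,alpha=1.8)
for P in T(r.x,W+[(45,150,130),(-85,150,130),(48,0,129),(48,200,129)]):
    q=proj(c,P)[0];cv2.circle(a,(int((q[0]-240)*6+3),int((q[1]-220)*5.4545+3)),4,(0,0,255),1)
cv2.imwrite('pics/crop1.png',a)
for n,z,px in(('bottle',85,(378,210)),('beaker',80,(455,205)),('dish',15,(397,333))):print(n,ray(c,*px,z/2))
E
```

```text
[ 5.22922336e+02 -6.79041907e+00 -3.35491704e-02] [[0.2, 1.1], [-0.6, -0.3], [1.0, -0.4], [-0.7, 0.8], [0.0, -0.9], [0.3, -0.3], [0.8, -0.4], [-1.0, 0.4]]
[array([541., 110., 162.]), array([522.,  43., 162.]), array([472.,  55., 162.]), array([496., 128., 162.])]
bottle [643.5703657 -61.0037662  42.5      ]
beaker [ 657.51500821 -211.66019701   40.        ]
dish [ 406.71512652 -104.74502425    7.5       ]
```

View pics/crop1.png

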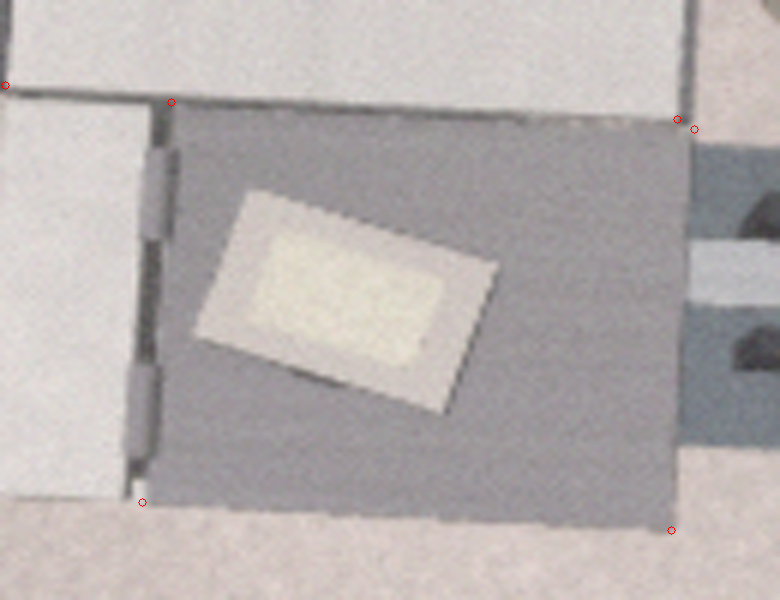

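The overlay agrees with the edges to about 1 px. In the crop the box's top corners are at (252,188), (498,262), (444,412) and (195,336). Next: box pose and push plan.

```bash
cat >> h.py <<'E'
from scipy.spatial.transform import Rotation as Ro
WELL=np.array([522.92,-6.79,-0.03355])
def go(wp,yaw=0):
    "row to well-frame TCP point, tool x at well yaw, pointing down"
    s=telemetry.sense();q=s['ee_rot'];R=Ro.from_quat([q[1],q[2],q[3],q[0]])
    d=R.inv().apply(T(WELL,wp)[0]-s['eef_pos'])/120
    G=Ro.from_euler('z',WELL[2]+yaw)*Ro.from_euler('x',np.pi)
    print(wp,'->',d.round(3),((R.inv()*G).as_rotvec()/.5).round(3))
def wellof(P):
    c,s=np.cos(WELL[2]),np.sin(WELL[2]);d=np.array(P)[:2]-WELL[:2]
    return np.array([c*d[0]+s*d[1],-s*d[0]+c*d[1],P[2]]).round(1)
def st():
    s=telemetry.sense();print('t',s['time_s'],'well',wellof(s['eef_pos']),'F',s['force'].round(1),'g',round(s['grip_width'],2),'j',s['joints'].round(2))
E
python3 - <<'E'
from h import *
c=eyes.capture('top')
g=[(240+(x-2.5)/6,220+(y-2.2)/5.4545) for x,y in((252,188),(498,262),(444,412),(195,336))]
P=[wellof(ray(c,*q,162)) for q in g];print(P,np.mean(P,0))
go((-95,85,231));go((-95,85,137));st()
E
```

```text
[array([ 15.2, 121.7, 162. ]), array([ -4.1,  50.1, 162. ]), array([-51.9,  62.8, 162. ]), array([-32.2, 135. , 162. ])] [-18.25  92.4  162.  ]
(-95, 85, 231) -> [ 3.535e+00 -3.453e+00  3.000e-03] [-0.    -0.     0.951]
(-95, 85, 137) -> [ 3.535 -3.453  0.786] [-0.    -0.     0.951]
t 1.0 well [-282.6 -477.5  231.3] F [ 0.7 -0.4  1.1] g 1.0 j [-1.35  0.31  1.5   0.    1.33 -0.22]
```

Call:
drive_tool --series "0.4 -0.4 0 0 0 0 0.5;0.8 -0.8 0 0 0 0 0.5;1 -0.98 0 0 0 0 0.5;1 -0.98 0 0 0 0 0.5"

```text
time_s: 1.4
eef_pos: [283.5, -313.7, 231.5]
ee_rot: [-0.0, 0.975, 0.22, 0.0]
force: [0.6, -0.6, 0.1]
grip_width: 0.504
```

Call:
drive_tool --series "0.4 -0.4 0 0 0 0 0.5;0.8 -0.8 0 0 0 0 0.5;1 -0.98 0 0 0 0 0.5;1 -0.98 0 0 0 0 0.5"

```text
time_s: 1.8
eef_pos: [341.8, -152.9, 231.8]
ee_rot: [-0.0, 0.975, 0.221, 0.001]
force: [0.5, -1.1, -0.9]
grip_width: 0.502
```

Call:
drive_tool --series "0.4 -0.4 0 0 0 0.1 0.5;0.8 -0.8 0 0 0 0.35 0.5;1 -0.98 0 0 0 0.6 0.5;1 -0.98 0 0 0 0.8 0.5;1 -0.98 0 0 0 0.95 0.5;1 -0.98 0 0 0 0.95 0.5"

```text
time_s: 2.4
eef_pos: [399.3, 5.8, 232.0]
ee_rot: [-0.0, 1.0, -0.013, 0.001]
force: [0.3, -0.4, -0.1]
grip_width: 0.498
```

```bash
python3 -c "
from h import *
st();go((-95,90,231));go((-95,90,138))"
```

```text
t 2.4 well [-124.     8.5  232. ] F [ 0.3 -0.4 -0.1] g 0.5 j [-0.28  0.03  1.84  0.    1.28  1.32]
(-95, 90, 231) -> [ 0.246 -0.678  0.009] [-0.001 -0.002  0.014]
(-95, 90, 138) -> [ 0.245 -0.677  0.784] [-0.001 -0.002  0.014]
```

Call:
drive_tool --series "0.12 -0.34 0 0 0 0.01 0.5;0.24 -0.67 0 0 0 0.01 0.5;0.24 -0.67 0.4 0 0 0.01 0.5;0.24 -0.67 0.78 0 0 0.01 0.5;0.24 -0.67 0.78 0 0 0.01 0.5;0.24 -0.67 0.78 0 0 0.01 0.5"

```text
time_s: 3.0
eef_pos: [430.8, 84.8, 139.6]
ee_rot: [-0.0, 1.0, -0.016, 0.001]
force: [1.1, -0.1, 0.2]
grip_width: 0.498
```

```bash
python3 -c "
from h import *
st();go((20,90,138));go((64,90,138))
c=eyes.capture('side');save(c,'side2.png')
for n in (0,):
    q=proj(c,T(WELL,(-95,90,138)));print(q)
cv2.imwrite('pics/crop2.png',cv2.resize(c['frame'][140:380,180:480,::-1],None,fx=2.4,fy=2.4))"
```

```text
t 3.0 well [-95.1  88.5 139.6] F [ 1.1 -0.1  0.2] g 0.5 j [-0.07  0.23  1.87  0.    1.04  1.53]
(20, 90, 138) -> [ 0.959 -0.011  0.014] [-0.001 -0.002  0.004]
(64, 90, 138) -> [ 1.326 -0.01   0.015] [-0.001 -0.002  0.004]
[[361.23676372 270.59380804]]
```

View pics/crop2.png

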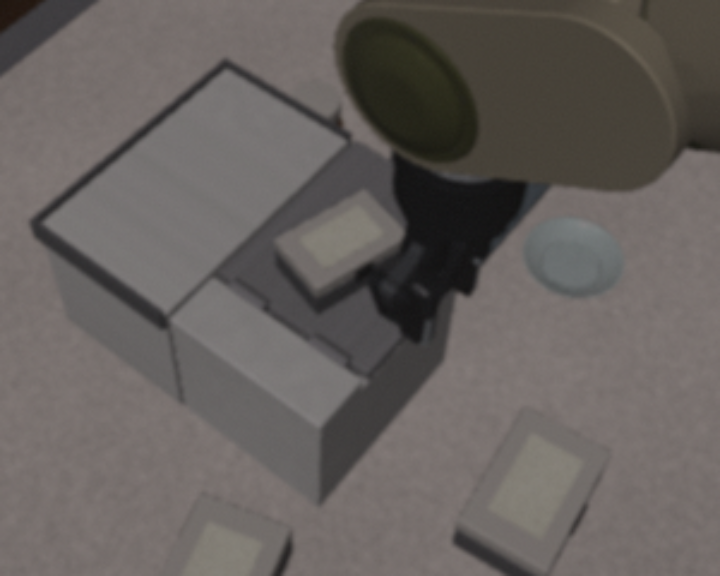

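The crop shows the fingers behind the box (fingertip at about (415,330) in the crop), clear of the lid. Pushing slowly toward the shelf.

Call:
drive_tool --series "0.1 -0.02 0 0 0 0 0.5;0.18 -0.02 0 0 0 0 0.5;0.24 -0.02 0 0 0 0 0.5;0.3 -0.02 0 0 0 0 0.5;0.36 -0.02 0 0 0 0 0.5;0.42 -0.02 0 0 0 0 0.5;0.48 -0.02 0 0 0 0 0.5;0.54 -0.02 0 0 0 0 0.5;0.6 -0.02 0 0 0 0 0.5;0.66 -0.02 0 0 0 0 0.5;0.72 -0.02 0 0 0 0 0.5;0.78 -0.02 0 0 0 0 0.5;0.78 -0.02 0 0 0 0 0.5"

```text
time_s: 4.35
eef_pos: [526.0, 84.1, 140.8]
ee_rot: [-0.0, 1.0, -0.016, 0.002]
force: [-0.6, -0.9, 0.3]
grip_width: 0.501
```

```bash
python3 -c "
from h import *
st();go((64,92,139))
c=eyes.capture('side')
cv2.imwrite('pics/crop3.png',cv2.resize(c['frame'][140:380,180:480,::-1],None,fx=2.4,fy=2.4))"
```

```text
t 4.35 well [  0.   91.  140.8] F [-0.6 -0.9  0.3] g 0.5 j [-0.06  0.41  1.6   0.    1.12  1.54]
(64, 92, 139) -> [ 0.533 -0.008  0.018] [-0.001 -0.009  0.003]
```

View pics/crop3.png

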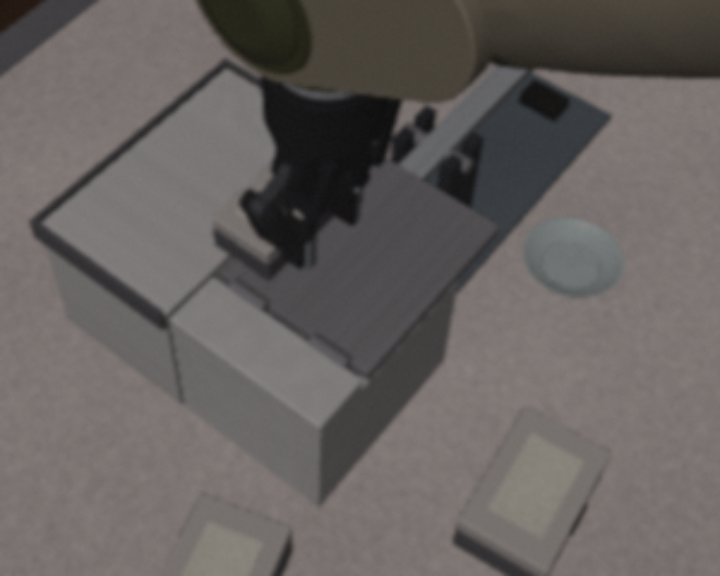

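The box has squared up against both fingers, with its leading edge reaching the shelf. I'll continue, then back off and rise.

Call:
drive_tool --series "0.06 -0.01 0 0 0 0 0.5;0.12 -0.01 0 0 0 0 0.5;0.18 -0.01 0 0 0 0 0.5;0.24 -0.01 0 0 0 0 0.5;0.3 -0.01 0 0 0 0 0.5;0.36 -0.01 0 0 0 0 0.5;0.42 -0.01 0 0 0 0 0.5;0.47 -0.01 0 0 0 0 0.5;0.52 -0.01 0 0 0 0 0.5;0.55 -0.01 0 0 0 0 0.5;0.55 -0.01 0 0 0 0 0.5;0.5 -0.01 0 0 0 0 0.5;0.3 -0.01 0 0 0 0 0.5;0.1 -0.01 -0.2 0 0 0 0.5;0 0.3 -0.6 0 0 0 0.5;0 0.6 -0.8 0 0 0 0;0 1 -0.8 0 0 0 0;0 1 -0.8 0 0 0 0;0 1 -0.8 0 0 0 0"

```text
time_s: 6.3
eef_pos: [520.8, -36.3, 236.8]
ee_rot: [-0.0, 1.0, -0.017, 0.002]
force: [0.3, 0.0, -0.4]
grip_width: -0.004
```

```bash
python3 -c "
from h import *
st();go((0,-213,190));go((0,-213,135))
c=eyes.capture('top')
im=c['frame'][150:330,230:500,::-1].copy();a=cv2.resize(im,None,fx=2.8,fy=2.8)
cv2.imwrite('pics/crop4.png',a)
print([(d['rect'],d['confidence']) for d in nets.spot_in('slide_box',c)])
from rig import nets as n
"
```

```text
t 6.3 well [ -1.1 -29.6 236.8] F [ 0.3  0.  -0.4] g -0.0 j [-0.3   0.3   1.5   0.    1.34  1.31]
(0, -213, 190) -> [0.008 1.529 0.389] [-0.001 -0.009 -0.001]
(0, -213, 135) -> [0.006 1.529 0.847] [-0.001 -0.009 -0.001]
[([277.8, 190.4, 319.9, 225.9], 0.92), ([166.7, 277.7, 229.3, 320.9], 0.91), ([262.1, 354.5, 308.3, 393.4], 0.79), ([237.1, 168.1, 479.6, 312.9], 0.57)]
```

View pics/crop4.png

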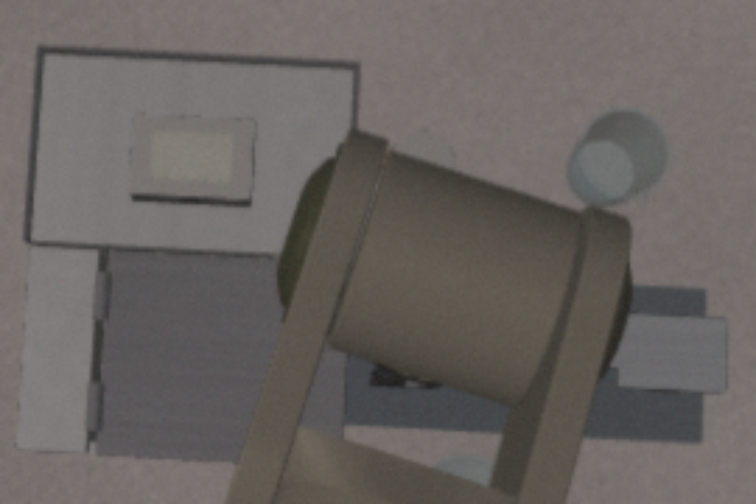

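The box stands squarely on the shelf at crop (193,160), clear of the lid and the rim. Next, the lever.

Call:
drive_tool --series "0 0.35 0 0 0 0 0;0 0.7 0 0 0 0 0;0 0.95 0 0 0 0 0;0 1 0 0 0 0 0;0 1 0 0 0 0 0"

```text
time_s: 6.9
eef_pos: [517.3, -154.0, 236.0]
ee_rot: [-0.001, 1.0, -0.015, 0.002]
force: [0.9, 0.3, 0.2]
grip_width: 0.003
```

Call:
drive_tool --series "0.01 0.3 0 0 0 0 0;0.01 0.53 0.3 0 0 0 0;0.01 0.53 0.6 0 0 0 0;0.01 0.53 0.8 0 0 0 0;0.01 0.53 0.8 0 0 0 0;0.01 0.53 0.8 0 0 0 0"

```text
time_s: 7.5
eef_pos: [517.5, -216.3, 140.8]
ee_rot: [-0.001, 1.0, -0.015, 0.002]
force: [-0.2, 0.4, 0.1]
grip_width: -0.001
```

```bash
python3 -c "
from h import *
st();go((0,-213,118));go((0,-213,38))
c=eyes.capture('side')
cv2.imwrite('pics/crop5.png',cv2.resize(c['frame'][80:320,200:500,::-1],None,fx=2.4,fy=2.4))"
```

```text
t 7.5 well [   1.6 -209.6  140.8] F [-0.2  0.4  0.1] g -0.0 j [-0.61  0.47  1.51  0.    1.15  0.99]
(0, -213, 118) -> [-0.014  0.029  0.19 ] [-0.002 -0.007  0.009]
(0, -213, 38) -> [-0.017  0.029  0.857] [-0.002 -0.007  0.009]
```

View pics/crop5.png

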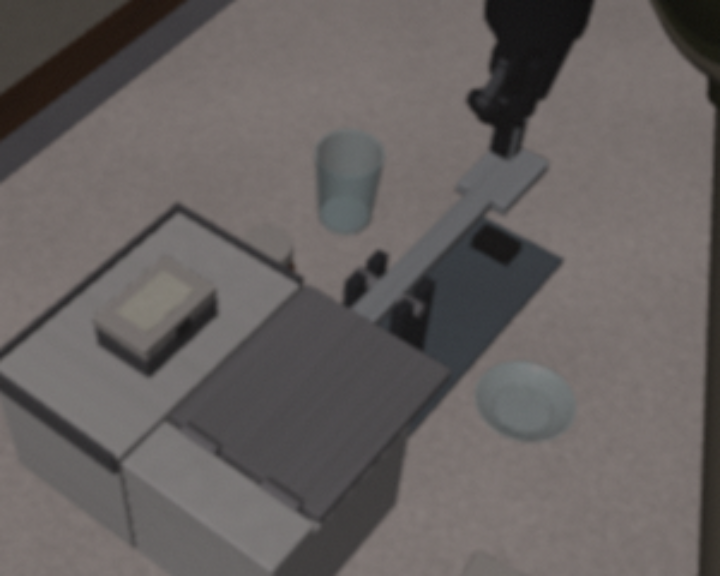

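The fingertip stands over the middle of the paddle (crop (505,165)), and the box is on the shelf at (155,310). Pressing down gradually, to z ≈ 53 first.

Call:
drive_tool --series "-0.01 0.03 0.1 0 0 0 0;-0.01 0.03 0.16 0 0 0 0;-0.01 0.03 0.2 0 0 0 0;-0.01 0.03 0.24 0 0 0 0;-0.01 0.03 0.28 0 0 0 0;-0.01 0.03 0.32 0 0 0 0;-0.01 0.03 0.36 0 0 0 0;-0.01 0.03 0.4 0 0 0 0;-0.01 0.03 0.44 0 0 0 0;-0.01 0.03 0.48 0 0 0 0;-0.01 0.03 0.52 0 0 0 0;-0.01 0.03 0.56 0 0 0 0;-0.01 0.03 0.6 0 0 0 0;-0.01 0.03 0.64 0 0 0 0;-0.01 0.03 0.68 0 0 0 0;-0.01 0.03 0.71 0 0 0 0;-0.01 0.03 0.73 0 0 0 0;-0.01 0.03 0.73 0 0 0 0"

```text
time_s: 9.35
eef_pos: [517.4, -220.5, 54.3]
ee_rot: [0.0, 1.0, -0.015, 0.003]
force: [-0.7, 0.5, 4.8]
grip_width: -0.002
```

```bash
python3 -c "
from h import *
st();go((0,-213,38))"
```

```text
t 9.35 well [   1.7 -213.8   54.3] F [-0.7  0.5  4.8] g -0.0 j [-0.61  0.59  1.59  0.    0.96  0.99]
(0, -213, 38) -> [-0.015 -0.006  0.136] [ 0.001 -0.013  0.008]
```

Call:
drive_tool --series "0 0 0.03 0 0 0 0;0 0 0.05 0 0 0 0;0 0 0.07 0 0 0 0;0 0 0.07 0 0 0 0;0 0 0.07 0 0 0 0"

```text
time_s: 9.85
eef_pos: [518.0, -220.7, 46.4]
ee_rot: [0.001, 1.0, -0.015, 0.004]
force: [0.8, 0.5, 5.1]
grip_width: -0.003
```

Call:
drive_tool --series "0 0 0.02 0 0 0 0;0 0 0.04 0 0 0 0;0 0 0.04 0 0 0 0;0 0 0.04 0 0 0 0"

```text
time_s: 10.25
eef_pos: [518.5, -220.9, 42.5]
ee_rot: [0.001, 1.0, -0.015, 0.005]
force: [-0.4, 2.1, 9.8]
grip_width: 0.0
```

Call:
drive_tool --series "0 0 0.02 0 0 0 0;0 0 0.03 0 0 0 0;0 0 0.03 0 0 0 0;0 0 0.03 0 0 0 0;0 0 0.03 0 0 0 0"

```text
time_s: 10.75
eef_pos: [519.4, -221.8, 41.5]
ee_rot: [0.002, 1.0, -0.015, 0.006]
force: [-5.7, 2.5, 24.0]
grip_width: 0.001
```

```bash
python3 -c "
from h import *
st()
c=eyes.capture('side')
def lip(a): # lid corners at angle a
    r,h=155,6
    return T(WELL,[(x,150-r*np.cos(a)-h*np.sin(a),124+r*np.sin(a)+h*np.cos(a)) for x in(-85,45)])
a=cv2.resize(c['frame'][80:320,200:500,::-1],None,fx=2.4,fy=2.4)
for ang,col in((0,(255,0,0)),(.27,(0,0,255))):
    for q in proj(c,lip(ang)): cv2.circle(a,(int((q[0]-200)*2.4),int((q[1]-80)*2.4)),4,col,1)
# paddle top corners at stop
t=.45
for x in(-24,24):
  for y in(-130,-200):
    q=proj(c,T(WELL,(x,-50+y*np.cos(t)-6*np.sin(t)*(1),112+y*np.sin(t)+6*np.cos(t))))[0];cv2.circle(a,(int((q[0]-200)*2.4),int((q[1]-80)*2.4)),4,(0,255,0),1)
cv2.imwrite('pics/crop6.png',a)"
```

```text
t 10.75 well [   3.7 -215.    41.5] F [-5.7  2.5 24. ] g 0.0 j [-0.61  0.61  1.59  0.    0.93  0.99]
```

View pics/crop6.png

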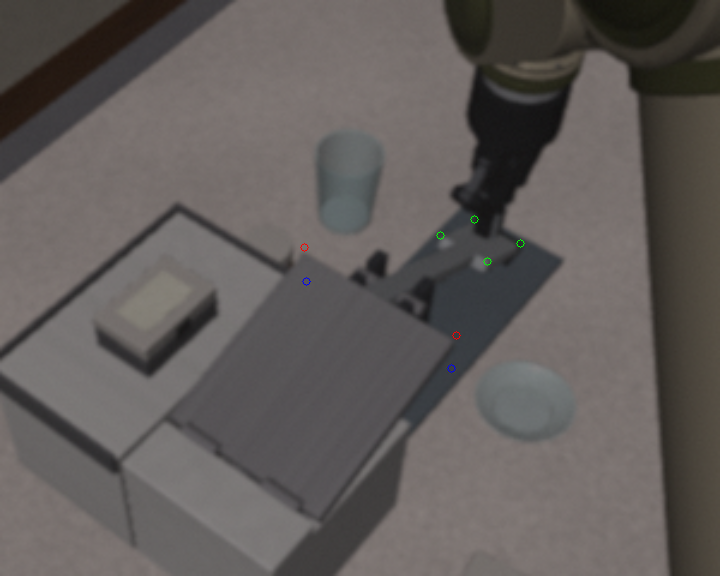

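```bash
python3 -c "
from h import *
for i in range(10): c=eyes.capture('side')
st()
def d(c,n): return [(x['rect'],round(x['confidence'],2)) for x in nets.spot_in(n,c)][:2]
print(d(c,'bottle'),d(c,'beaker'),d(c,'dish'),d(c,'lid'))
st();ctrl.finish_job()"
```

```text
t 11.3 well [   3.7 -215.    41.5] F [-5.6  2.4 24.2] g -0.0 j [-0.61  0.61  1.59  0.    0.93  0.99]
[([303.2, 175.4, 320.9, 189.6], 0.61)] [([191.7, 161.0, 434.6, 348.7], 0.6)] [([397.4, 229.3, 440.5, 262.3], 0.72)] [([271.2, 188.0, 386.5, 296.0], 0.79)]
t 11.5 well [   3.7 -215.    41.5] F [-5.4  1.6 23. ] g 0.0 j [-0.61  0.61  1.59  0.    0.93  0.99]
the job is handed in; nothing more can be done
```

I pushed the slide box off the lid onto the shelf, pressed the lever to its stop, and handed the job in with the lid up. The clock read about 11.5 s of the 42 s allowed.

- **Box:** I pushed it with two fingertips without lifting it. The later pictures show it standing wholly on the shelf, inside the rim and square to the well.
- **Lever:** I pressed the paddle straight down with the closed fingertips. The force rose from about 5 N to about 24 N over the last few millimetres, with 14 N of that in the last 1 mm, so it is on the stop. Just before hand-in the pose was unchanged over about 0.7 s and the force was about 23–24 N.
- **Lid:** The last picture shows it raised. Its edge sits a few pixels below where 0.27 rad should appear. A similar offset showed when the lid was shut, so I put the angle at about 0.25–0.27 rad.
- **Lever seating:** The lever still appears seated in its bracket. There was a sideways force of about 5–6 N at the end, and the fingertip had drifted about 2 mm sideways.
- **Bystanders:** The network found the bottle and dish within about 3 px of where they were at the start. Its last look for the beaker returned the well instead, but the picture shows the beaker in the same place as before the press.

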